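# Feed one pair of dowels through the rocker gate

## Task

Push the wooden tray along the bench, between the guide rails, until it is fully home under the mouth of the dowel feeder. Then press the red paddle right down once and hold it until the raised gate has let exactly two dowels roll out into the tray, and let the paddle come back up so that the gate keeps the other three in the lane. Only push and press: lift or carry nothing, do not touch the dowels or the gate, and leave everything else on the bench where it stands.

Things in the scene. Friction and masses are not known exactly. Their poses are not given: they have to be found in the camera images.
- feeder: Plywood dowel feeder fixed to the bench, 112 mm wide (x), 0.28 m long (y) with its dock, 0.12 m high. Origin on the bench under its middle; x is across the lane (away from the robot at yaw 0), y is downhill (to the robot's left), z up. The lane slopes 15 degrees towards +y and ends in an open mouth at y = 0.060, 52 mm above the bench.
- dock (a point): Where the tray's origin is when the tray is fully home: feeder frame x = 0, y = 0.095, on the bench, axes as the feeder's. The tray then touches a flat stop at feeder y = 0.040, square to the feeder. Two guide rails 20 mm high have inner faces at x = +-56 mm from y = 0.03 to 0.09, then flare out to about +-73 mm at y = 0.145.
- tray: Loose open wooden tray with grey lining, 100 (x) by 110 (y) by 34 mm high, walls 6 mm, about 0.3 kg. Origin at the centre of its underside; its +y wall is the one to push, its -y wall faces the feeder. Starts outside the rails, 120 to 170 mm short of home, up to 10 mm off the dock's centre line and 0.15 rad askew. Slides with 2 to 4 N; the rails centre it.
- rocker (a joint): Rocking lever, rad: 0 at rest (gate down), 0.52 paddle fully down on its stop (gate 18 mm up). A spring returns it; 2 N starts it, 4 N holds it down. From 0.45 the gate lets dowels through while a sprung bar clamps the third: one press lets out two, within 1 s if held down. On release the rest roll down to the gate. The pivot is at feeder y = -0.006, z = 0.085.
- paddle_top (a point): Centre of the top of the red ribbed paddle, 80 (x) by 42 mm (y), at the uphill (-y) end of the rocker; in the feeder's frame at about x = 0, y = -0.114, z = 0.141 at rest, sloping 15 degrees. Fully pressed it is about 60 mm lower, within 20 mm of the same x and y.
- gate_edge (a point): Middle of the lower edge of the brass gate plate (56 mm wide, 28 mm high), hung across the lane on the downhill end of the rocker; 5 mm above the lane floor at rest. Not to be touched.
- dowel1: Beech dowel, 20 mm diameter, 60 mm long; origin at its centre, its own x axis along it. Number 1 from the gate in the lane's queue of five.
- dowel2: Beech dowel, 20 mm diameter, 60 mm long; origin at its centre, its own x axis along it. Number 2 from the gate in the lane's queue of five.
- dowel3: Beech dowel, 20 mm diameter, 60 mm long; origin at its centre, its own x axis along it. Number 3 from the gate in the lane's queue of five.
- dowel4: Beech dowel, 20 mm diameter, 60 mm long; origin at its centre, its own x axis along it. Number 4 from the gate in the lane's queue of five.
- dowel5: Beech dowel, 20 mm diameter, 60 mm long; origin at its centre, its own x axis along it. Number 5 from the gate in the lane's queue of five.
- screw_box: Small hinged beech box, 64x78x40 mm, origin under its middle. Bystander behind the feeder.
- wax_tin: Flat round tin, 67 mm across, 24 mm high, origin under its middle. Bystander behind the feeder.
- block_plane: Steel block plane, 49x161x55 mm, origin under its middle. Bystander at the right.
- iron_shave: Black cast spokeshave, 40x250x39 mm, origin under its middle. Bystander at the bench's front edge.
- bench_dog: Black iron bench dog lying down, 32x144x30 mm, origin under its middle. Bystander at the right rear.
- oak_wedge: Loose oak wedge, 26x80x18 mm, origin under its middle. Bystander at the right front.
There are look-alikes about, which are no part of the job. Leave any black or turquoise look-alike of the dowel1 alone.

How it is judged (in metres and radians):
On the way, in this order (a step that is already met when the one before it is completed fails the run):
1. the tray is pushed fully home under the mouth (y of tray in the frame of feeder below 0.101 m and x of tray in the frame of feeder between -0.012 and 0.012 m and value of joint rocker below 0.1 rad), for 0.2 s.
2. two dowels have rolled into the tray, three are held back (x of dowel1 in the frame of tray between -0.05 and 0.05 m and y of dowel1 in the frame of tray between -0.055 and 0.055 m and z of each of dowel1, dowel2 in the frame of tray below 0.03 m and x of dowel2 in the frame of tray between -0.05 and 0.05 m and y of dowel2 in the frame of tray between -0.055 and 0.055 m and y of dowel3 in the frame of feeder below 0.025 m and z of dowel3 in the frame of feeder above 0.065 m and x of dowel3 in the frame of feeder between -0.02 and 0.02 m), for 0.1 s.
At the end, for the whole second after the job is handed in: The tray stands home in the dock (within 6 mm of the stop, within 12 mm of the centre line), dowels 1 and 2 lie at rest in it, dowels 3 to 5 are in the lane behind the lowered gate, and the rocker is back up (below 0.06 rad) (all of step 2 and y of tray in the frame of feeder below 0.101 m and x of tray in the frame of feeder between -0.012 and 0.012 m and y of each of dowel4, dowel5 in the frame of feeder below 0.025 m and z of each of dowel4, dowel5 in the frame of feeder above 0.065 m and x of dowel4 in the frame of feeder between -0.02 and 0.02 m and x of dowel5 in the frame of feeder between -0.02 and 0.02 m and value of joint rocker below 0.06 rad and linear speed of tray below 0.02 m/s and linear speed of each of dowel1, dowel2, dowel3 below 0.05 m/s); the robot touches nothing.
It fails at once if the tray is lifted or tipped (height (world z) of tray above 0.012 m or angle between tray's own z axis and vertical above 0.15 rad).
It fails at once if a dowel is touched by the robot (contact force between any of the arm, the fingers and dowel1 above 0.3 N or contact force between any of the arm, the fingers and dowel2 above 0.3 N or contact force between any of the arm, the fingers and dowel3 above 0.3 N or contact force between any of the arm, the fingers and dowel4 above 0.3 N or contact force between any of the arm, the fingers and dowel5 above 0.3 N).
It fails at once if the gate is touched by the robot (contact force between any of the fingers, the arm and rocker_c0 above 0.5 N or contact force between any of the fingers, the arm and rocker_c1 above 0.5 N).
It fails at once if a bystander is moved by more than 20 mm (distance of any of screw_box, wax_tin, block_plane, iron_shave, bench_dog, oak_wedge from where it was at the start of the episode above 0.02 m).
It also fails if it takes over 48 s, if anything falls off the work surface, if the arm or the gripper's body presses on something with over 40 N, if the wrist force passes 120 N, or if a joint passes its speed limit or range.

## Robot

A 6-joint arm with a two-finger parallel gripper is mounted at the origin on a cart in front of the work surface, level with it; the furniture and walls round the work are solid. World frame = base frame: x ahead of the robot, y to its left, z up, the work surface at z = 0. Lengths are in mm, angles in rad, forces in N, time in s.
With the tool pointing down it reaches from about 350 to 775 mm from the base axis. Payload 7.3 kg.
Tool frame: the origin (TCP) lies on the mounting face of the last link; the fingertips stand 178 mm ahead of it and the grasp point (between the pads) lies 159 mm ahead of it; z points along the fingers, y is the line along which they close (so a half turn about z gives the same grasp; the last joint's range is limited). The gripper opens to 92 mm and grips with 3 to 60 N. Pads are 19 mm wide; open, the fingers measure 130 mm over their backs; the gripper's body (75 mm by 190 mm) begins 47 mm behind the grasp point.
Start: joints at [-1.38, 0.342, 1.524, -0, 1.275, -0.146], TCP at [173.516, -495.5, 404.741] pointing down, gripper open.
Joint ranges: [-2.53, 2.53], [-0.77, 2.02], [0.04, 2.7], [-1, 4.14], [0.28, 2.66], [-3.11, 3.11]. Speed limits (rad/s): [2.57, 2.57, 3.14, 3.14, 3.14, 3.14].

## Interface

Orientations are given as [roll, pitch, yaw] about the fixed x, y, z axes, in that order (R = Rz(yaw) Ry(pitch) Rx(roll)).
In Python, from plant import bot, vision gives the robot as it stands. The module is installed in compiled form; this text tells all that it offers.
- The arm moves only by the tool move_tool, called after ">>>" in YAML: its name, and indented under it one key for each argument. Schema: {"type":"object","properties":{"segments":{"type":"object","properties":{"ticks":{"type":"array","items":{"type":"array","items":{"type":"number"},"minItems":5,"maxItems":5},"minItems":1,"maxItems":5}},"additionalProperties":false,"required":["ticks"]},"only":{"type":"string"},"quiet":{"type":"boolean"},"lines":{"type":"string"}},"required":["segments"],"additionalProperties":false}. segments is an object whose key "ticks" holds a list of rows, 1 to 5 of them, each of 5 numbers: the finger opening in mm, then dx, dy, dz in fractions of the full range, 1 being 300 mm, then a turn about the tool's z in fractions of the full range, 1 being pi/2 rad; each row is the pose to reach, as a shift and turn from the pose commanded when the call began, along the tool's axes at that moment; what a row does not reach only later rows make up. A row lasts 1/8 s, in which the tool goes at most 62.5 mm and 0.188 rad, less where a joint would pass 70% of its speed; a pose out of reach is approached as far as the arm can. The fingers move at their own pace and stop on an object; the grip force is fixed at half the most. Time passes only in rows, so rows that do not move let the fingers close. The tool returns the time, the measured TCP pose, the force, the opening and the grip force at its end. only (a regular expression) keeps the lines of the reply that match it, lines (a string "A,B") keeps lines A to B, and quiet returns only ok. Input that does not fit is refused with a message, and nothing moves.
- bot.get_obs(): the state, without advancing time (a new reading comes with each control period).
- vision.capture(name): name is "side" or "top" or "wrist"; returns a dict with "color" (420x560x3 uint8, red, green, blue), "K" (3x3 intrinsics, pixels), "k1" (the pictures are not rectified: a ray, as slopes to the right and down, at radius r is drawn at 1 + k1 r^2 times it, then the intrinsics apply), "R" (3x3) and "t" (3): a world point X has camera coordinates R X + t. Camera axes: x right, y down, z forward; pixel columns grow to the right and rows downward; lengths in mm; the calibration is good to about 2 mm. A picture is of the moment at which its call begins. There is no depth.
- bot.close_job(): hands the job in; it is judged then, once.
The state is a dict: "time": time; "joint_positions": joint angles; "dq": joint speeds; "tau": joint torques, N m; "tool_pos": TCP position; "tcp_rot": TCP orientation; "contact_force": force on the tool from outside, world axes, zero at the start; "moment": the same for the moment, N m; "grip_width": finger opening in mm; "finger_force": force on a finger pad.
Only numpy, scipy, OpenCV 4.12 (cv2) and the standard library are available. Lean on these libraries where they do the work, as an engineer would, in place of code of your own. Each camera call takes 0.05 s, during which the arm holds its last target. There are 200 camera calls.

## Working session

There is one attempt and no reset: what is moved stays moved. The work goes in short steps, Python scripts to look and compute and a tool call to move; the robot and the scene stay as the last step left them, time stands still between calls to the robot, and variables do not carry over. Pictures are saved under pics/ and viewed, at most 10 in all, crops included, and the job is handed in when it is done.

```bash
mkdir -p pics; cat > h.py <<'E'
import numpy as np, cv2
from plant import bot, vision
def snap(n,f):
    c=vision.capture(n); cv2.imwrite('pics/'+f+'.png',c['color'][:,:,::-1]); np.savez('pics/'+f+'.npz',**{k:c[k] for k in('K','k1','R','t')}); return c
def load(f): return np.load('pics/'+f+'.npz')
def ray(c,u,v):
    K=c['K'];d=np.array([(u-K[0,2])/K[0,0],(v-K[1,2])/K[1,1]]);s=d.copy()
    for _ in range(20): s=d/(1+c['k1']*(s@s))
    R=c['R'];return -R.T@c['t'],R.T@np.array([s[0],s[1],1])
def at(c,u,v,z):
    o,d=ray(c,u,v);return o+d*(z-o[2])/d[2]
def proj(c,X):
    p=c['R']@np.asarray(X,float)+c['t'];s=p[:2]/p[2];s=s*(1+c['k1']*(s@s));return c['K'][:2,:2]@s+c['K'][:2,2]
E
python3 - <<'E'
from h import *
for n in('top','side'):
    c=snap(n,n+'0'); print(n,-c['R'].T@c['t'],c['K'][0,0],c['k1'])
    cv2.imwrite('pics/%s0b.png'%n,cv2.resize(cv2.imread('pics/%s0.png'%n),(800,600),interpolation=cv2.INTER_CUBIC))
o=bot.get_obs();print(o['time'],o['tool_pos'],o['tcp_rot'],o['contact_force'],o['grip_width'])
E
```

```text
top [ 314.0192157   -61.46855389 1257.1318282 ] 501.6397625786613 -0.08162553818781587
side [109.01667059 625.33227717 660.1588878 ] 408.0087554779513 -0.08552976495262367
0.1 [ 173.48175313 -495.37507155  404.12585563] [-3.14022868e+00 -2.16824117e-04  3.36752422e-01] [-0.77011587 -0.58847079 -0.98574671] 91.5245302142143
```

View pics/top0b.png

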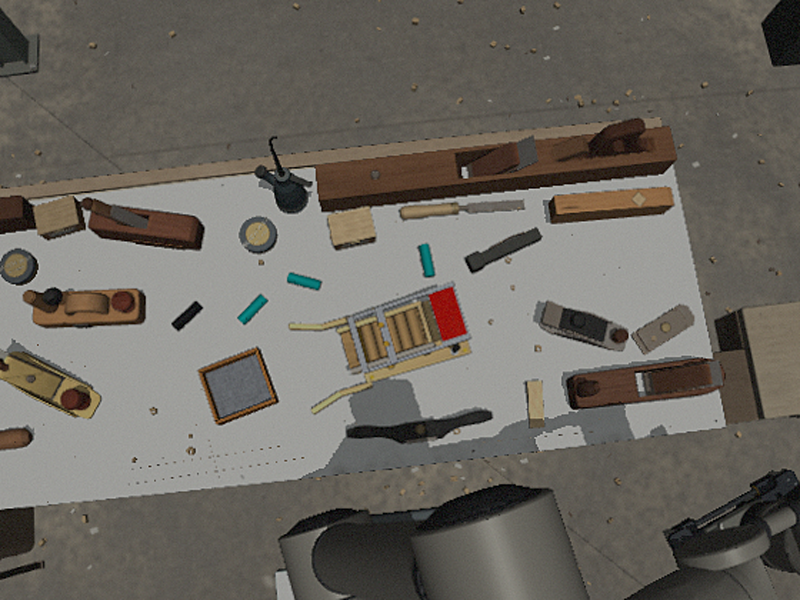

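View pics/side0b.png

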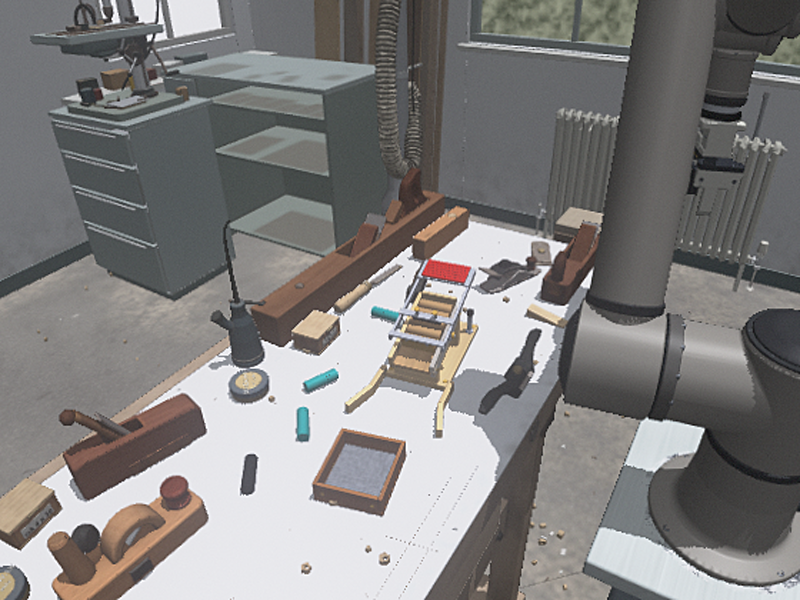

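The top view shows the tray at (238,385), rail flare ends at (290,326) and (313,410), and the red paddle at (448,313). The turquoise cylinders at (428,260), (304,281) and (252,309) and the black one at (187,316) are loose look-alikes. The real dowels are the beech ones in the lane, at about (360-415,335). I'll enlarge this area.

```bash
python3 - <<'E'
import cv2
i=cv2.imread('pics/top0.png')[180:330,135:335]
cv2.imwrite('pics/top0c.png',cv2.resize(i,(800,600),interpolation=cv2.INTER_CUBIC))
E
```

```text
(no output)
```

View pics/top0c.png

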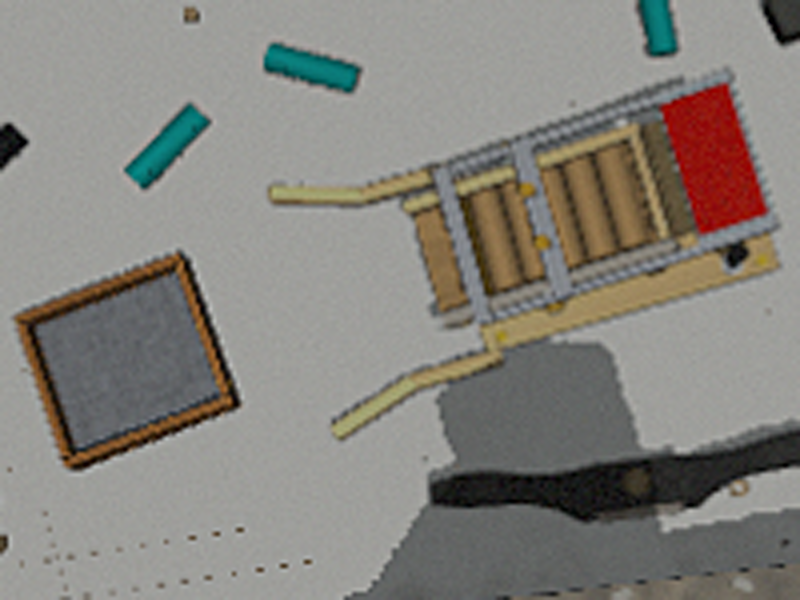

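```bash
cat >> h.py <<'E'
def fit(c,pts,world,x0):
    from scipy.optimize import least_squares
    W=np.array(world,float)
    def T(p): 
        s,k=np.sin(p[2]),np.cos(p[2]);return np.c_[p[0]+k*W[:,0]-s*W[:,1],p[1]+s*W[:,0]+k*W[:,1],W[:,2]]
    r=least_squares(lambda p:(np.array([proj(c,q) for q in T(p)])-pts).ravel(),x0)
    return r.x,np.round(r.fun.reshape(-1,2),1)
def crop(pts): return np.array(pts)/4+[135-.375,180-.375]
E
python3 - <<'E'
from h import *
np.set_printoptions(suppress=True,precision=3)
c=load('top0')
t=crop([(18,318),(182,255),(238,403),(72,467)])
for p in t: print(at(c,*p,34))
print(fit(c,t,[(50,55,34),(50,-55,34),(-50,-55,34),(-50,55,34)],[350,150,0.3]))
f=crop([(662,105),(730,85),(768,215),(697,233),(272,201),(365,203),(333,425),(408,378)])
w=[(40,-94,136),(40,-134,146),(-40,-134,146),(-40,-94,136),(73,145,20),(56,90,20),(-73,145,20),(-56,90,20)]
for p,q in zip(f,w): print(at(c,*p,q[2]))
print(fit(c,f,w,[400,0,0.3]));print(fit(c,f[:4],w[:4],[400,0,0.3]))
print(fit(c,f[4:],w[4:],[400,0,0.3]))
E
```

```text
[499.215 255.268  34.   ]
[527.05  151.074  34.   ]
[432.34 124.04  34.  ]
[404.716 228.029  34.   ]
(array([465.868, 189.599,   0.269]), array([[-0.3, -0.1],
       [ 0.4, -0.7],
       [ 0.3, -0. ],
       [-0.5,  0.7]]))
[ 564.93  -147.346  136.   ]
[ 569.909 -186.533  146.   ]
[ 492.977 -197.988  146.   ]
[ 488.919 -157.866  136.   ]
[557.317  94.469  20.   ]
[549.454  36.468  20.   ]
[413.811  69.109  20.   ]
[437.388  20.439  20.   ]
(array([509.683, -60.337,   0.169]), array([[-0.5,  0.1],
       [-0.5, -0.7],
       [ 0.5,  0. ],
       [ 1. ,  1.2],
       [-0.2,  0. ],
       [-0.5, -0.1],
       [-0.5,  0.2],
       [ 0.5, -0.9]]))
(array([513.75 , -59.491,   0.136]), array([[-0.1, -0.5],
       [ 0. , -0.7],
       [-0.1,  0.3],
       [ 0.2,  0.9]]))
(array([508.231, -60.88 ,   0.16 ]), array([[ 0.2,  0. ],
       [-0.2,  0.1],
       [-0.6,  0.4],
       [ 0.5, -0.5]]))
```

Both measurements fit: the feeder is at about (509.5, -60.4) with yaw 0.163. The tray is at feeder (-2.5, 254), so 159 mm short and 0.10 rad askew. I'll push with the fingers 40 mm apart, spread along the feeder's x.

The rows are not in the units I measure in: shifts go in shares of 300 mm and turns go in shares of pi/2 rad. I convert before sending: 280 mm / 300 = 0.9333, 224 mm / 300 = 0.7467, -0.18 rad / 1.5708 = -0.1146.

```bash
cat >> h.py <<'E'
from scipy.spatial.transform import Rotation as Ro
F=(509.5,-60.4,0.163)
def f2w(x,y): s,k=np.sin(F[2]),np.cos(F[2]); return np.array([F[0]+k*x-s*y,F[1]+s*x+k*y])
def to(x,y,tip,yaw=F[2]+np.pi/2):
    "shift in tool axes to bring the fingertips to feeder x,y, height tip"
    o=bot.get_obs();R=Ro.from_euler('xyz',o['tcp_rot']).as_matrix()
    d=R.T@(np.r_[f2w(x,y),tip+178]-o['tool_pos']);th=o['tcp_rot'][2]-yaw
    print('t',o['time'],'shift',np.round(d,1),'len',round(np.linalg.norm(d)),'turn',round(th,3),'F',np.round(o['contact_force'],1),'q',np.round(o['joint_positions'],2))
E
```

>>> move_tool:
  segments: {"ticks": [[40, 0.1867, -0.0733, 0, -0.1146], [40, 0.3733, -0.1467, 0, -0.2292], [40, 0.56, -0.22, 0, -0.3438], [40, 0.7467, -0.2933, 0, -0.4584], [40, 0.9333, -0.3667, 0, -0.573]]}

```text
time: 0.72
tool_pos: [402.6, -297.7, 404.5]
tcp_rot: [-3.141, -0.0, 1.243]
contact_force: [0.0, -0.7, 0.3]
grip_width: 46.5
finger_force: 0.0
```

```bash
python3 -c "
from h import *
to(0,345,190);to(0,345,12)"
```

```text
t 0.725 shift [ 563.2 -138.1   36.6] len 581 turn -0.491 F [ 0.  -0.7  0.3] q [-0.79  0.3   1.59 -0.    1.25 -0.46]
t 0.725 shift [ 563.2 -138.   214.6] len 618 turn -0.491 F [ 0.  -0.7  0.3] q [-0.79  0.3   1.59 -0.    1.25 -0.46]
```

To row units: 288 mm / 300 = 0.96, 230 mm / 300 = 0.7667, -0.49 rad / 1.5708 = -0.3119.

>>> move_tool:
  segments: {"ticks": [[40, 0.1933, -0.0467, 0, -0.0637], [40, 0.3833, -0.0933, 0, -0.1273], [40, 0.5733, -0.14, 0, -0.191], [40, 0.7667, -0.1867, 0, -0.2546], [40, 0.96, -0.2333, 0, -0.3119]]}

```text
time: 1.35
tool_pos: [429.5, -2.3, 404.6]
tcp_rot: [-3.142, 0.0, 1.73]
contact_force: [0.9, -0.1, 0.0]
grip_width: 40.0
finger_force: 0.0
```

```bash
python3 -c "
from h import *
to(0,345,12)"
```

```text
t 1.35 shift [274.9  68.4 214.6] len 355 turn -0.004 F [ 0.9 -0.1  0. ] q [-0.18  0.17  1.76 -0.    1.21 -0.34]
```

To row units: 274 mm / 300 = 0.9133, 228 mm / 300 = 0.76.

>>> move_tool:
  segments: {"ticks": [[40, 0.2, 0.05, 0, 0], [40, 0.3933, 0.1, 0, 0], [40, 0.5833, 0.1467, 0.1, 0], [40, 0.76, 0.19, 0.2067, 0], [40, 0.9133, 0.2267, 0.3333, 0]]}

```text
time: 1.98
tool_pos: [454.1, 277.4, 305.3]
tcp_rot: [3.14, -0.0, 1.727]
contact_force: [1.3, 0.1, 0.7]
grip_width: 40.0
finger_force: 0.0
```

>>> move_tool:
  segments: {"ticks": [[40, 0.0033, 0, 0.1333, 0], [40, 0.0033, 0, 0.2667, 0], [40, 0.0033, 0, 0.3733, 0], [40, 0.0033, 0, 0.38, 0]]}

```text
time: 2.48
tool_pos: [453.1, 275.9, 189.9]
tcp_rot: [-3.136, 0.001, 1.727]
contact_force: [-0.7, -0.1, 0.9]
grip_width: 40.0
finger_force: 0.0
```

```bash
python3 - <<'E'
from h import *
to(0,345,12)
a=snap('top','top1')['color'][200:335,100:280]; b=snap('side','side1')['color'][180:390,180:460]
cv2.imwrite('pics/p1.png',np.vstack([cv2.resize(x,(400,300),interpolation=cv2.INTER_CUBIC) for x in(a,b)])[:,:,::-1])
E
```

```text
t 2.475 shift [ 4.   1.  -0.1] len 4 turn -0.007 F [-0.7 -0.1  0.9] q [ 0.4   0.62  1.75 -0.    0.78  0.25]
```

View pics/p1.png

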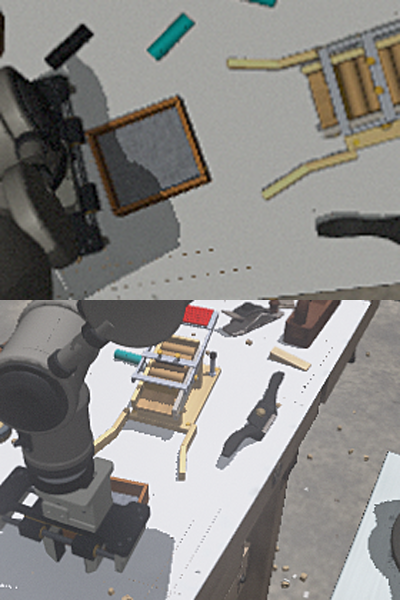

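The fingers stand just behind the tray's +y wall, which is at about (90,135)-(115,210) in the upper crop, and the way to the flared rails is clear. Pushing now.

To row units: -94 mm / 300 = -0.3133, -76 mm / 300 = -0.2533, -0.007 rad / 1.5708 = -0.0045.

>>> move_tool:
  segments: {"ticks": [[40, -0.0667, 0, 0, -0.0045], [40, -0.1333, 0, 0, -0.0045], [40, -0.1933, 0, 0, -0.0045], [40, -0.2533, 0, 0, -0.0045], [40, -0.3133, 0, 0, -0.0045]]}

```text
time: 3.2
tool_pos: [469.3, 183.2, 193.7]
tcp_rot: [3.138, -0.001, 1.733]
contact_force: [-0.5, 5.6, 4.3]
grip_width: 40.0
finger_force: 2.7
```

>>> move_tool:
  segments: {"ticks": [[40, -0.05, 0, 0, 0], [40, -0.1, 0, 0, 0], [40, -0.1467, 0, 0, 0], [40, -0.19, 0, 0, 0], [40, -0.2333, 0, 0, 0]]}

```text
time: 3.82
tool_pos: [481.3, 114.4, 193.7]
tcp_rot: [3.136, -0.0, 1.734]
contact_force: [2.3, 8.4, 3.4]
grip_width: 39.8
finger_force: 3.6
```

```bash
python3 - <<'E'
from h import *
to(0,160,12)
a=snap('top','top2')['color'][200:335,100:280]; b=snap('side','side2')['color'][180:390,180:460]
cv2.imwrite('pics/p2.png',np.vstack([cv2.resize(x,(400,300),interpolation=cv2.INTER_CUBIC) for x in(a,b)])[:,:,::-1])
E
```

```text
t 3.825 shift [-17.   -0.6   3.7] len 17 turn 0.0 F [2.3 8.4 3.4] q [ 0.08  0.57  1.85  0.    0.72 -0.09]
```

View pics/p2.png

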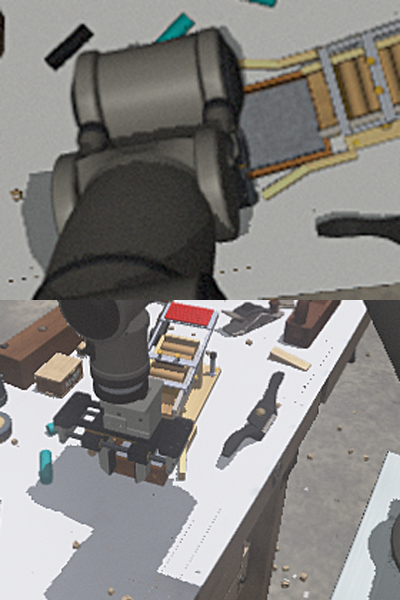

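The tray is square between the rails and its -y edge is just under the mouth, about 17 mm from home. I'll finish slowly and watch the force.

To row units: -13 mm / 300 = -0.0433, -9 mm / 300 = -0.03.

>>> move_tool:
  segments: {"ticks": [[40, -0.0167, 0, 0, 0], [40, -0.03, 0, 0, 0], [40, -0.0433, 0, 0, 0]]}

```text
time: 4.3
tool_pos: [482.4, 102.1, 192.8]
tcp_rot: [3.14, -0.001, 1.734]
contact_force: [0.3, 6.9, 4.2]
grip_width: 40.1
finger_force: 3.1
```

```bash
python3 -c "
from h import *
to(0,160,12)"
```

```text
t 4.3 shift [-4.7  0.4  2.8] len 6 turn 0.0 F [0.3 6.9 4.2] q [ 0.05  0.57  1.86  0.    0.72 -0.11]
```

>>> move_tool:
  segments: {"ticks": [[40, -0.0067, 0, 0, 0], [40, -0.0133, 0, 0, 0], [40, -0.02, 0, 0, 0]]}

```text
time: 4.68
tool_pos: [482.7, 98.1, 192.8]
tcp_rot: [3.14, -0.004, 1.734]
contact_force: [-3.1, 29.6, 6.4]
grip_width: 39.8
finger_force: 15.0
```

```bash
python3 -c "
from h import *
to(0,160,12)"
```

```text
t 4.675 shift [-0.8  0.7  2.8] len 3 turn -0.0 F [-3.1 29.6  6.4] q [ 0.04  0.57  1.86  0.01  0.72 -0.12]
```

The force jumped to 30 N at the predicted position, so the tray is on the stop. Backing off and checking.

To row units: -155 mm / 300 = -0.5167, -100 mm / 300 = -0.3333.

>>> move_tool:
  segments: {"ticks": [[40, 0.05, 0, 0, 0], [30, 0.1667, 0, 0, 0], [10, 0.2333, 0, -0.1667, 0], [0, 0.25, 0, -0.3333, 0], [0, 0.25, 0, -0.5167, 0]]}

```text
time: 5.3
tool_pos: [470.2, 170.1, 348.3]
tcp_rot: [-3.14, 0.001, 1.735]
contact_force: [0.5, 0.5, -1.0]
grip_width: 4.8
finger_force: 0.0
```

```bash
python3 - <<'E'
from h import *
to(0,-114,200)
E
```

```text
t 5.3 shift [-347.9    1.   -29.4] len 349 turn 0.001 F [ 0.5  0.5 -1. ] q [ 0.19  0.35  1.68 -0.    1.11  0.03]
```

>>> move_tool:
  segments: {"ticks": [[0, 0.0667, -0.2, 0, 0], [0, 0.0667, -0.4, 0, 0]]}

```text
time: 5.55
tool_pos: [347.5, 170.1, 347.4]
tcp_rot: [3.141, 0.0, 1.735]
contact_force: [-0.2, -0.2, -0.0]
grip_width: 0.5
finger_force: 0.0
```

```bash
python3 - <<'E'
from h import *
to(0,-114,200)
a=snap('top','top3')['color'][180:330,135:335]
cv2.imwrite('pics/p3.png',cv2.resize(a,(800,600),interpolation=cv2.INTER_CUBIC)[:,:,::-1])
E
```

```text
t 5.55 shift [-367.8  122.2  -30.3] len 389 turn 0.001 F [-0.2 -0.2 -0. ] q [ 0.26  0.15  1.96 -0.    1.03  0.09]
```

View pics/p3.png

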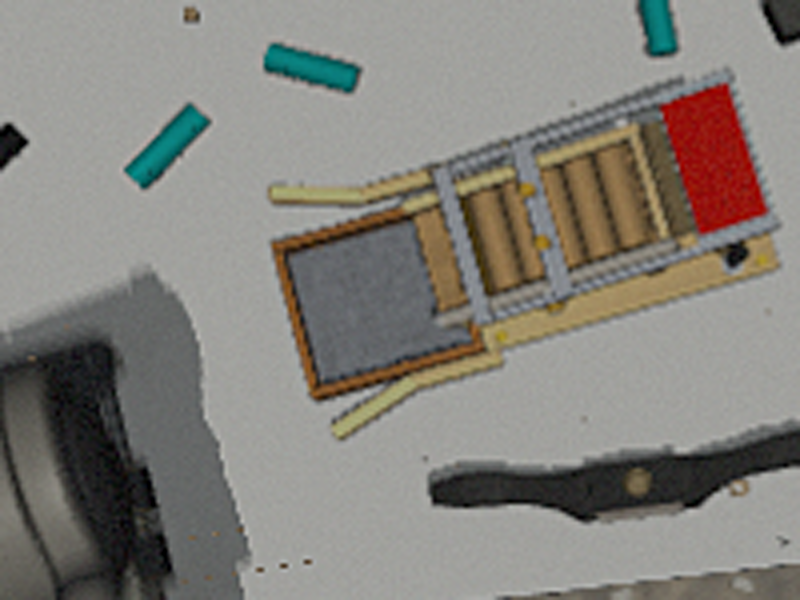

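To row units: -270 mm / 300 = -0.9, -215 mm / 300 = -0.7167.

```bash
python3 - <<'E'
from h import *
c=load('top3')
for p in crop([(275,243),(315,397)]):
    d=at(c,*p,34)[:2]-F[:2];s,k=np.sin(F[2]),np.cos(F[2]);print(k*d[0]+s*d[1],-s*d[0]+k*d[1])
E
```

```text
43.231606520761964 148.4387955968023
-55.372011439544785 148.32892872565273
```

>>> move_tool:
  segments: {"ticks": [[0, -0.1667, 0.0333, -0.05, 0], [0, -0.35, 0.0833, -0.1, 0], [0, -0.5333, 0.1333, -0.1, 0], [0, -0.7167, 0.2, -0.1, 0], [0, -0.9, 0.2667, -0.1, 0]]}

```text
time: 6.22
tool_pos: [472.5, -85.5, 377.2]
tcp_rot: [-3.141, 0.0, 1.733]
contact_force: [1.4, 0.1, 0.6]
grip_width: 0.7
finger_force: 0.0
```

```bash
python3 -c "
from h import *
to(0,-114,160)"
```

```text
t 6.225 shift [-95.3  40.7  39.2] len 111 turn -0.0 F [1.4 0.1 0.6] q [-0.34  0.29  1.69 -0.    1.17 -0.5 ]
```

The tray is home: outer wall at y = 148 (150 expected) and x = -6, within rail play. Next is the paddle.

To row units: -95 mm / 300 = -0.3167, -50 mm / 300 = -0.1667.

>>> move_tool:
  segments: {"ticks": [[0, -0.1667, 0.0667, 0, 0], [0, -0.3167, 0.1367, 0, 0], [0, -0.3167, 0.1367, 0.0667, 0], [0, -0.3167, 0.1367, 0.1267, 0], [0, -0.3167, 0.1367, 0.13, 0]]}

```text
time: 6.85
tool_pos: [527.5, -170.6, 336.6]
tcp_rot: [-3.138, -0.002, 1.734]
contact_force: [-0.3, -0.3, 0.8]
grip_width: 0.0
finger_force: 0.0
```

```bash
python3 - <<'E'
from h import *
to(0,-114,80)
b=snap('side','side4')['color'][130:340,200:480]
cv2.imwrite('pics/p4.png',cv2.resize(b,(800,600),interpolation=cv2.INTER_CUBIC)[:,:,::-1])
E
```

```text
t 6.85 shift [-2.5  0.4 78.6] len 79 turn -0.0 F [-0.3 -0.3  0.8] q [-0.45  0.46  1.54 -0.    1.15 -0.61]
```

View pics/p4.png

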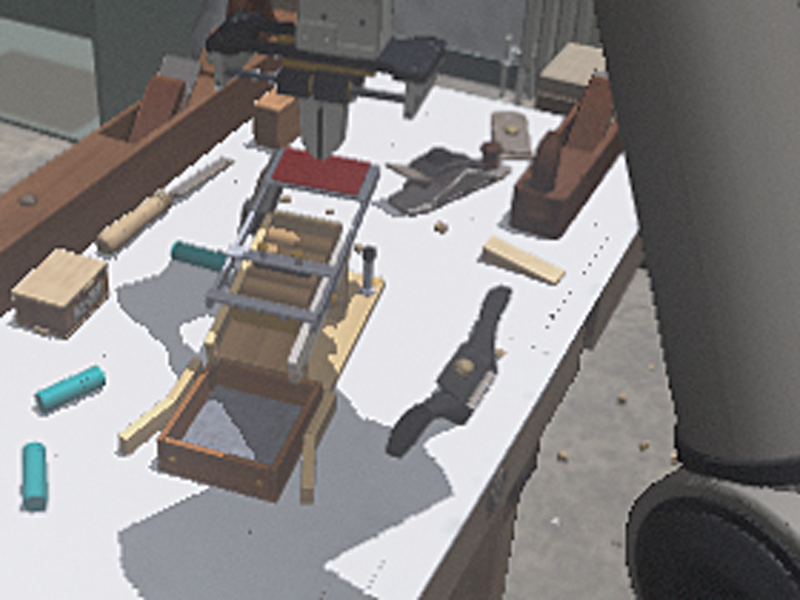

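The closed fingers are above the red paddle at (320,165) in the crop, and the body is clear of the lever. Pressing.

To row units: 78 mm / 300 = 0.26, 72 mm / 300 = 0.24.

>>> move_tool:
  segments: {"ticks": [[0, -0.0067, 0, 0.0667, 0], [0, -0.0067, 0, 0.1333, 0], [0, -0.0067, 0, 0.1933, 0], [0, -0.0067, 0, 0.24, 0], [0, -0.0067, 0, 0.26, 0]]}

```text
time: 7.52
tool_pos: [528.9, -173.1, 261.6]
tcp_rot: [3.139, 0.003, 1.734]
contact_force: [-3.7, -2.1, 27.1]
grip_width: 0.4
finger_force: 13.6
```

```bash
python3 -c "
from h import *
to(0,-114,80)"
```

```text
t 7.525 shift [ 0.4 -0.9  3.6] len 4 turn 0.0 F [-3.7 -2.1 27.1] q [-0.45  0.55  1.62 -0.    0.97 -0.62]
```

The paddle is on its stop (27 N at tip height 84 mm). I'll hold it for 1.25 s and look.

>>> move_tool:
  segments: {"ticks": [[0, 0, 0, 0, 0], [0, 0, 0, 0, 0], [0, 0, 0, 0, 0], [0, 0, 0, 0, 0], [0, 0, 0, 0, 0]]}

```text
time: 8.15
tool_pos: [528.8, -173.1, 262.6]
tcp_rot: [3.138, 0.003, 1.734]
contact_force: [-1.1, -1.6, 12.0]
grip_width: 0.6
finger_force: 6.4
```

>>> move_tool:
  segments: {"ticks": [[0, 0, 0, 0, 0], [0, 0, 0, 0, 0], [0, 0, 0, 0, 0], [0, 0, 0, 0, 0], [0, 0, 0, 0, 0]]}

```text
time: 8.78
tool_pos: [528.8, -173.1, 262.6]
tcp_rot: [3.138, 0.003, 1.734]
contact_force: [-1.9, -2.3, 14.2]
grip_width: 0.4
finger_force: 6.4
```

```bash
python3 - <<'E'
from h import *
b=snap('side','side5')['color'][130:340,200:480]
cv2.imwrite('pics/p5.png',cv2.resize(b,(800,600),interpolation=cv2.INTER_CUBIC)[:,:,::-1])
E
```

```text
(no output)
```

View pics/p5.png

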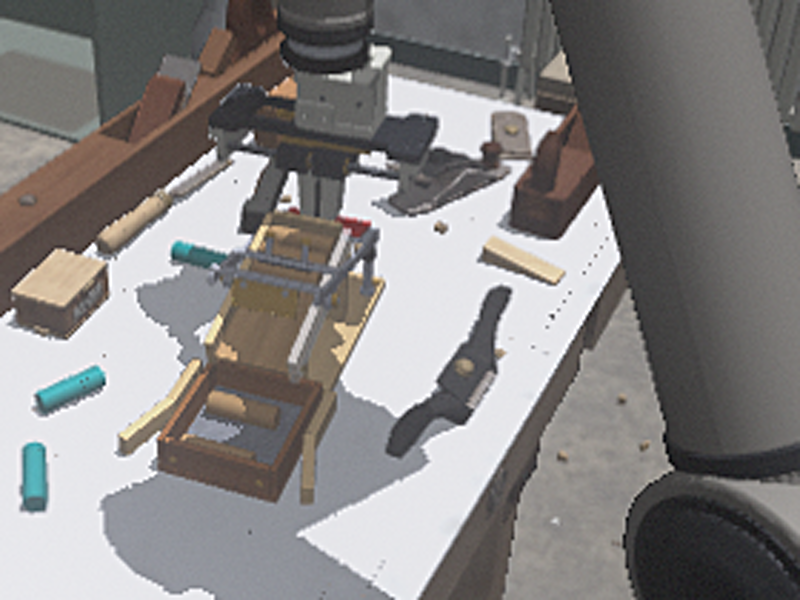

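Two dowels lie in the tray, at (242,408) and (225,447), and the paddle is still down. Releasing straight up and clearing.

To row units: -170 mm / 300 = -0.5667, -120 mm / 300 = -0.4.

>>> move_tool:
  segments: {"ticks": [[0, 0, 0, -0.0667, 0], [0, 0, 0, -0.15, 0], [0, 0, 0, -0.2667, 0], [0, 0, 0, -0.4, 0], [0, 0, 0, -0.5667, 0]]}

```text
time: 9.45
tool_pos: [527.8, -172.0, 430.9]
tcp_rot: [-3.139, -0.002, 1.734]
contact_force: [1.4, -0.8, -0.2]
grip_width: 0.5
finger_force: 0.0
```

>>> move_tool:
  segments: {"ticks": [[0, -0.1667, -0.0667, 0, 0], [0, -0.3333, -0.2, 0, 0], [0, -0.4667, -0.3333, 0, 0], [0, -0.5667, -0.4667, 0, 0], [0, -0.5667, -0.4667, 0, 0]]}

```text
time: 10.07
tool_pos: [415.6, -364.9, 430.1]
tcp_rot: [-3.141, -0.001, 1.729]
contact_force: [0.5, -0.3, -0.3]
grip_width: 0.3
finger_force: 0.0
```

>>> move_tool:
  segments: {"ticks": [[0, 0, 0, 0, 0], [0, 0, 0, 0, 0], [0, 0, 0, 0, 0], [0, 0, 0, 0, 0], [0, 0, 0, 0, 0]]}

```text
time: 10.7
tool_pos: [417.9, -362.8, 430.1]
tcp_rot: [-3.142, -0.0, 1.734]
contact_force: [0.3, -0.7, 0.8]
grip_width: 0.2
finger_force: 0.0
```

```bash
python3 - <<'E'
from h import *
a=snap('top','top6')['color'][210:300,195:335]; b=snap('side','side6')['color'][160:320,240:360]
a=cv2.resize(a,(450,289),interpolation=cv2.INTER_CUBIC);b=cv2.resize(b,(337,450),interpolation=cv2.INTER_CUBIC)
p=np.zeros((450,787,3),np.uint8);p[:289,:450]=a;p[:,450:]=b
cv2.imwrite('pics/p6.png',p[:,:,::-1])
E
```

```text
(no output)
```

View pics/p6.png

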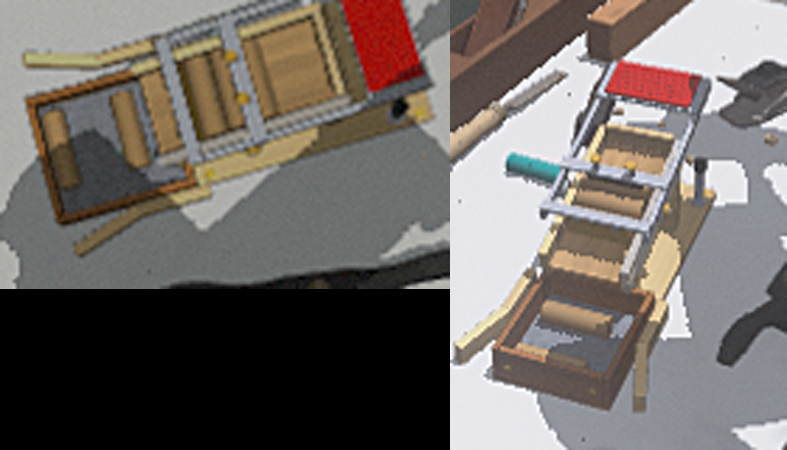

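The paddle is back up, the tray is unmoved at home with two dowels in it, and the rest are in the lane behind the gate. After a short settle I'll hand in.

>>> move_tool:
  segments: {"ticks": [[0, 0, 0, 0, 0], [0, 0, 0, 0, 0], [0, 0, 0, 0, 0], [0, 0, 0, 0, 0], [0, 0, 0, 0, 0]]}
  lines: "1,1"

```text
time: 11.42
```

```bash
python3 -c "
from plant import bot
print(bot.close_job())"
```

```text
the job is handed in; nothing more can be done
None
```

I handed the job in at 11.4 s; no verdict came back. In the last pictures the tray stood home with two dowels in it, the paddle was back up, and the other dowels were in the lane behind the gate.

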